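# Find the full carton by feel and slide it into its bay

## Robot

A 6-joint arm with a two-finger parallel gripper is mounted at the origin on a cart in front of the work surface, level with it; the furniture and walls round the work are solid. World frame = base frame: x ahead of the robot, y to its left, z up, the work surface at z = 0. Lengths are in m, angles in rad, forces in N, time in s.
With the tool pointing down it reaches from about 0.375 to 0.975 m from the base axis. Payload 3.8 kg.
Tool frame: the origin (TCP) lies midway between the tips of the shut fingers; the grasp point (between the pads) lies 19 mm behind it; z points along the fingers, y is the line along which they close (so a half turn about z gives the same grasp; the last joint's range is limited). The gripper opens to 85 mm and grips with 20 to 120 N. Pads are 22 mm wide; open, the fingers measure 114 mm over their backs; the gripper's body (76 mm by 85 mm) begins 54 mm behind the grasp point. The pads swing forward as they close: fully open they stand 13 mm farther back than shut.
Start: joints at [-1.301, 0.264, 1.604, -0, 1.274, -0.037], TCP at [0.204, -0.643, 0.231] pointing down, gripper open.
Joint ranges: [-2.63, 2.63], [-0.94, 2.18], [0.31, 2.57], [-1.31, 4.45], [0, 2.66], [-2.55, 2.55]. Speed limits (rad/s): [2.57, 2.57, 3.14, 3.14, 3.14, 3.14].

## Interface

Orientations are given as a rotation vector (axis times angle).
In Python, from workcell import status, read_camera, workorder, masks_of gives the robot as it stands.
- The arm moves only by the tool drive_tool, never from a script. Its argument "rows" is a list of rows, each a list of 7 numbers: the turn, a rotation vector about the tool's x, y, z in degrees, then the shift along the tool's x, y, z in m, then the opening, from 0 (shut) to 1 (fully open). In form: [[ax, ay, az, tx, ty, tz, claw], ...]. A call has 1 to 8 rows; each row shifts and turns the commanded pose from where the row before left it, along the tool's axes as they then stand; what a row does not reach is not made up. A row lasts 1/12 s, in which the tool goes at most 41.7 mm and 7.16 degrees, less where a joint would pass 70% of its speed; a pose out of reach is approached as far as the arm can. A call is refused whole if a number of a shift passes 0.0417 or a number of a turn 7.16, either way. A call with a gripper value outside its range is refused whole. The fingers move at their own pace and stop on an object; "force" is the grip in N (left out, the last holds). Time passes only in rows, so rows that do not move let the fingers close. It gives the time, the measured TCP pose, the force, the opening and the grip force at its end, in the units of the state.
- status.read_state(): the state, without advancing time (a new reading comes with each control period).
- read_camera(name): name is "scene" or "top"; returns a dict with "color" (420x560x3 uint8, red, green, blue), "intrinsics" (3x3 intrinsics, pixels), "D" ([k1, k2, p1, p2, k3] as OpenCV has them; the pictures are not rectified), "world_from_camera" (4x4, takes a point from camera to world coordinates). Camera axes: x right, y up, looking along -z (the intrinsics and any distortion apply to the point x, -y, -z); pixel columns grow to the right and rows downward; lengths in m; the calibration is good to about 2 mm. A picture is of the moment at which its call begins. There is no depth.
- workorder.finish_job(): hands the job in; it is judged then, once.
Trained networks look in a picture, given as the dict that the camera call returned (one of the last four; its "shot" number tells which), for a name from the list of things; names that differ only in an ending like _2 or _b are one class to them, and where a whole thing is asked for, a point or a joint stands for the part that bears it (a point fixed in the world has none). Each returns a list of dicts, best first, with "score" (0 to 1); they miss things now and then, are a little off and sometimes report something else, mostly with a low value. They report only what shows in the picture. A call takes as long as a camera call. They do not tell look-alikes from the thing itself.
- masks_of(picture, name): "mask" (420x560 bool, what is visible of it) and "bbox" ([left, top, right, bottom] in pixels, round what is visible of it).
The state is a dict: "time": time; "q": joint angles; "joint_vel": joint speeds; "joint_torque": joint torques, N m; "tool_pos": TCP position; "tcp_rot": TCP orientation; "wrist_force": force on the tool from outside, world axes, zero at the start; "torque": the same for the moment, N m; "width": opening from 0.0 (shut) to 1.0 (fully open); "grip_force": force on a finger pad.
Only numpy, scipy, OpenCV 4.12 (cv2) and the standard library are available. Lean on these libraries where they do the work, as an engineer would, in place of code of your own. Each camera call takes 0.05 s, during which the arm holds its last target. There are 200 camera calls.

## Task

One of the three look-alike cartons is full and the other two are empty: tip up one end of them just slightly, one at a time, and feel by the weight which one is full. Slide the full carton along the worktop into the wooden bay until it is fully home against the back wall, pushing gently, and let go. The bottoms are only folded shut, so never raise a carton clear of the worktop with both ends; leave the empty cartons where they stand, and the salt shaker and spice jar alone.

Things in the scene. Friction and masses are not known exactly. Their poses are not given: they have to be found in the camera images.
- carton_a: closed rigid cardboard carton, 130 x 60 x 60 mm (x, y, z), loose, pale tape along the top; three look alike. Two weigh about 0.18 kg (empty), one 0.64 to 0.80 kg (full, weight in the middle); which is full varies and cannot be seen. Origin: centre of underside; x along the length, away from the robot within 0.2 rad at the start, z up. Grip it across the 60 mm
- carton_b: closed rigid cardboard carton, 130 x 60 x 60 mm (x, y, z), loose, pale tape along the top; three look alike. Two weigh about 0.18 kg (empty), one 0.64 to 0.80 kg (full, weight in the middle); which is full varies and cannot be seen. Origin: centre of underside; x along the length, away from the robot within 0.2 rad at the start, z up. Grip it across the 60 mm
- carton_c: closed rigid cardboard carton, 130 x 60 x 60 mm (x, y, z), loose, pale tape along the top; three look alike. Two weigh about 0.18 kg (empty), one 0.64 to 0.80 kg (full, weight in the middle); which is full varies and cannot be seen. Origin: centre of underside; x along the length, away from the robot within 0.2 rad at the start, z up. Grip it across the 60 mm
- carton_a_near (a point): middle of the bottom edge of carton_a's short end at its -x end (65 mm from its origin); height 0 when that end rests on the worktop. A gripped carton does not pivot between the fingers: to tip it, turn the wrist with it about the end that stays down
- carton_a_far (a point): middle of the bottom edge of carton_a's short end at its +x end (65 mm from its origin); height 0 when that end rests on the worktop. A gripped carton does not pivot between the fingers: to tip it, turn the wrist with it about the end that stays down
- carton_b_near (a point): middle of the bottom edge of carton_b's short end at its -x end (65 mm from its origin); height 0 when that end rests on the worktop. A gripped carton does not pivot between the fingers: to tip it, turn the wrist with it about the end that stays down
- carton_b_far (a point): middle of the bottom edge of carton_b's short end at its +x end (65 mm from its origin); height 0 when that end rests on the worktop. A gripped carton does not pivot between the fingers: to tip it, turn the wrist with it about the end that stays down
- carton_c_near (a point): middle of the bottom edge of carton_c's short end at its -x end (65 mm from its origin); height 0 when that end rests on the worktop. A gripped carton does not pivot between the fingers: to tip it, turn the wrist with it about the end that stays down
- carton_c_far (a point): middle of the bottom edge of carton_c's short end at its +x end (65 mm from its origin); height 0 when that end rests on the worktop. A gripped carton does not pivot between the fingers: to tip it, turn the wrist with it about the end that stays down
- bay: fixed wooden stall, no floor or roof, open at -x towards the robot (within 0.12 rad). Origin: where a carton's origin lies when fully home; x points in, z up. Back wall: inner face x = +65 mm, 12 thick, 64 high. Side walls: x = +15 to +65, inner faces y = +-33 mm, 12 thick, 50 high; mouth flaps flare out from x = +15 to -2 (within y = +-50)
- worktop: the fixed worktop; its surface is z = 0. Friction with the cartons 0.5 to 0.7. With one end tipped up a little, a grip near the raised end carries about 60 % of the weight
- salt_shaker: bystander: salt shaker, 44 mm across, 90 mm tall, standing behind the cartons; origin at the centre of its base
- spice_b: bystander: round spice jar, 47 mm across, 98 mm tall, standing behind the cartons; origin at the centre of its base
Mind the look-alikes: they are no part of the job. Leave any yellow look-alike of the carton_a alone.

How it is judged:
On the way, in this order (a step that is already met when the one before it is completed fails the run):
1. one end of a carton is tipped up (by 0.04 rad or more, about 5 mm) and held for a moment (angle between any of carton_a, carton_b, carton_c's own z axis and vertical above 0.04 rad), for 0.2 s.
2. the full carton stands home in the bay (((x of carton_a in the frame of bay between -0.004 and 0.004 m and y of carton_a in the frame of bay between -0.006 and 0.006 m and angle between the x axis of carton_a and the x axis of bay, either way round below 0.08 rad and angle between carton_a's own z axis and vertical below 0.03 rad and contact force between carton_a and worktop above 4 N) or (x of carton_b in the frame of bay between -0.004 and 0.004 m and y of carton_b in the frame of bay between -0.006 and 0.006 m and angle between the x axis of carton_b and the x axis of bay, either way round below 0.08 rad and angle between carton_b's own z axis and vertical below 0.03 rad and contact force between carton_b and worktop above 4 N) or (x of carton_c in the frame of bay between -0.004 and 0.004 m and y of carton_c in the frame of bay between -0.006 and 0.006 m and angle between the x axis of carton_c and the x axis of bay, either way round below 0.08 rad and angle between carton_c's own z axis and vertical below 0.03 rad and contact force between carton_c and worktop above 4 N))), for 0.2 s.
At the end, for the whole second after the job is handed in: The full carton (the one that presses on the worktop with more than 4 N) stands flat in the bay, its origin within 4 mm along and 6 mm across of the bay's origin and square to it within 0.08 rad; both other cartons stand flat within 30 mm of where they began; all at rest ((((x of carton_a in the frame of bay between -0.004 and 0.004 m and y of carton_a in the frame of bay between -0.006 and 0.006 m and angle between the x axis of carton_a and the x axis of bay, either way round below 0.08 rad and angle between carton_a's own z axis and vertical below 0.03 rad and contact force between carton_a and worktop above 4 N) and (distance of carton_b from where it was at the start of the episode below 0.03 m and angle between carton_b's own z axis and vertical below 0.03 rad) and (distance of carton_c from where it was at the start of the episode below 0.03 m and angle between carton_c's own z axis and vertical below 0.03 rad)) or ((x of carton_b in the frame of bay between -0.004 and 0.004 m and y of carton_b in the frame of bay between -0.006 and 0.006 m and angle between the x axis of carton_b and the x axis of bay, either way round below 0.08 rad and angle between carton_b's own z axis and vertical below 0.03 rad and contact force between carton_b and worktop above 4 N) and (distance of carton_a from where it was at the start of the episode below 0.03 m and angle between carton_a's own z axis and vertical below 0.03 rad) and (distance of carton_c from where it was at the start of the episode below 0.03 m and angle between carton_c's own z axis and vertical below 0.03 rad)) or ((x of carton_c in the frame of bay between -0.004 and 0.004 m and y of carton_c in the frame of bay between -0.006 and 0.006 m and angle between the x axis of carton_c and the x axis of bay, either way round below 0.08 rad and angle between carton_c's own z axis and vertical below 0.03 rad and contact force between carton_c and worktop above 4 N) and (distance of carton_a from where it was at the start of the episode below 0.03 m and angle between carton_a's own z axis and vertical below 0.03 rad) and (distance of carton_b from where it was at the start of the episode below 0.03 m and angle between carton_b's own z axis and vertical below 0.03 rad))) and linear speed of each of carton_a, carton_b, carton_c below 0.01 m/s); the robot touches nothing.
It fails at once if a carton raised with both ends more than 10 mm above the worktop (height (world z) of each of carton_a_near, carton_a_far above 0.01 m or height (world z) of each of carton_b_near, carton_b_far above 0.01 m or height (world z) of each of carton_c_near, carton_c_far above 0.01 m).
It fails at once if a carton tipped by more than 0.3 rad (angle between any of carton_a, carton_b, carton_c's own z axis and vertical above 0.3 rad).
It fails at once if a carton pushed against the bay with more than 20 N (contact force between any of carton_a, carton_b, carton_c and bay above 20 N).
It fails at once if the salt shaker or the spice jar moved by more than 20 mm (distance of any of salt_shaker, spice_b from where it was at the start of the episode above 0.02 m).
It also fails if it takes over 72 s, if anything falls off the work surface, if the arm or the gripper's body presses on something with over 40 N, if the wrist force passes 120 N, or if a joint passes its speed limit or range.

## Working session

There is one attempt and no reset: what is moved stays moved. The work goes in short steps, Python scripts to look and compute and a tool call to move; the robot and the scene stay as the last step left them, time stands still between calls to the robot, and variables do not carry over. Pictures are saved under pics/ and viewed, at most 10 in all, crops included, and the job is handed in when it is done.

Besides the shell and the picture viewer there is one more tool, called after "Request:" as name([rows], argument=value, ...), one row to a line, values as JSON. drive_tool: Moves the arm, as the interface text tells. Its arguments: {"type":"object","properties":{"rows":{"type":"array"},"force":{"type":"number"}},"required":["rows"]}

```bash
mkdir -p pics; cat > h.py <<'E'
import numpy as np, cv2
from workcell import status, read_camera, workorder, masks_of
def shot(n,fn=None):
    p=read_camera(n)
    if fn: cv2.imwrite('pics/'+fn,cv2.cvtColor(p['color'],cv2.COLOR_RGB2BGR))
    return p
def toplane(p,uv,z):
    uv=np.array(uv,float).reshape(-1,1,2)
    n=cv2.undistortPoints(uv,np.array(p['intrinsics'],float),np.array(p['D'],float)).reshape(-1,2)
    T=np.array(p['world_from_camera']); d=np.c_[n[:,0],-n[:,1],-np.ones(len(n))]@T[:3,:3].T
    o=T[:3,3]; return o+d*((z-o[2])/d[:,2])[:,None]
def proj(p,X):
    T=np.linalg.inv(np.array(p['world_from_camera'])); c=np.atleast_2d(X)@T[:3,:3].T+T[:3,3]
    c=c*[1,-1,-1]
    return cv2.projectPoints(c,np.zeros(3),np.zeros(3),np.array(p['intrinsics'],float),np.array(p['D'],float))[0].reshape(-1,2)
E
python3 - <<'E'
from h import *
for n in ('top','scene'):
    p=shot(n,n+'0.png'); print(n,np.array(p['world_from_camera']).round(3).tolist(),np.array(p['intrinsics']).round(1).tolist())
    for k in ('carton_a','bay','salt_shaker','spice_b'):
        for m in masks_of(p,k):
            r=cv2.minAreaRect(np.argwhere(m['mask'])[:,::-1].astype(np.float32))
            print(k,round(m['score'],2),np.round(m['bbox']),m['mask'].sum(),np.round(r[0]),np.round(r[1]),round(r[2],1))
print(status.read_state())
E
```

```text
top [[0.019, 0.997, -0.072, 0.524], [-1.0, 0.02, 0.024, 0.069], [0.026, 0.072, 0.997, 1.02], [0.0, 0.0, 0.0, 1.0]] [[406.6, 0.0, 281.7], [0.0, 406.6, 213.3], [0.0, 0.0, 1.0]]
carton_a 0.92 [392. 182. 434. 235.] 1706 [413. 206.] [55. 33.] 77.9
carton_a 0.82 [176. 176. 204. 231.] 1550 [190. 203.] [55. 30.] 87.7
carton_a 0.6 [252. 163. 285. 226.] 1357 [266. 195.] [25. 56.] 10.3
carton_a 0.58 [168. 258. 220. 314.] 1611 [193. 285.] [29. 58.] 31.8
bay 0.64 [312. 173. 356. 201.] 685 [334. 186.] [33. 40.] 90.0
salt_shaker 0.66 [290. 137. 310. 158.] 297 [298. 148.] [20. 17.] 90.0
spice_b 0.74 [211. 126. 232. 158.] 496 [222. 142.] [29. 20.] 63.4
scene [[-0.897, 0.259, -0.358, 0.167], [-0.442, -0.537, 0.719, 0.941], [-0.006, 0.803, 0.596, 0.728], [0.0, 0.0, 0.0, 1.0]] [[507.8, 0.0, 277.1], [0.0, 507.8, 205.1], [0.0, 0.0, 1.0]]
carton_a 0.86 [236. 171. 289. 220.] 2019 [261. 196.] [64. 36.] 22.8
carton_a 0.73 [287. 236. 354. 308.] 2719 [321. 270.] [74. 42.] 42.4
carton_a 0.66 [303. 117. 352. 148.] 1267 [326. 131.] [47. 28.] 5.9
carton_a 0.62 [194. 223. 261. 276.] 2665 [230. 246.] [72. 41.] 15.3
b
[... 304 characters left out ...]
0. 246.] [72. 42.] 15.1
{'time': 0.5, 'q': array([-1.30091757e+00,  2.63927227e-01,  1.60406764e+00,  2.02860354e-05,
        1.27371825e+00, -3.69212510e-02]), 'joint_vel': array([-0.00043066, -0.00050346, -0.00101777,  0.00054497, -0.00116984,
       -0.00044086]), 'joint_torque': array([-1.70633361e-03, -5.14406741e+01, -3.67235792e+01, -1.69280720e-04,
        2.64812676e-03,  9.34613773e-07]), 'tool_pos': array([ 0.20383505, -0.64343867,  0.23122477]), 'tcp_rot': array([-3.10458275e+00, -4.80004639e-01, -8.27197089e-06]), 'wrist_force': array([ 0.00658636, -0.57236083,  1.18288181]), 'torque': array([ 0.02399451, -0.00669953,  0.01780951]), 'grip_force': 0.0, 'width': 1.001869563566754}
```

View pics/top0.png

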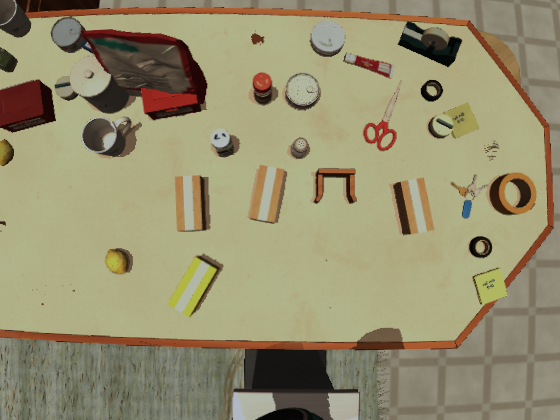

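View pics/scene0.png

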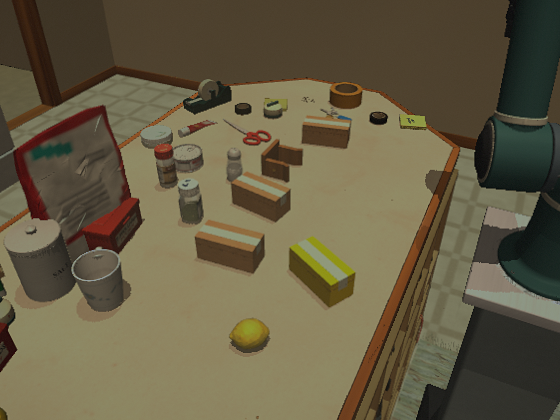

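The top view shows the orange cartons at (190,203), (267,194) and (413,206). The yellow one at (193,285) is the look-alike and must be left alone. The bay is at (335,186), with its mouth towards the robot; the shaker is at (299,148) and the spice jar at (222,142). Candidates are those four boxes, and I choose the three orange/brown ones. Next I fit their poses.

```bash
cat > fit.py <<'E'
from h import *
from scipy.optimize import minimize
S=4
def prism(poly,h): poly=np.array(poly,float); return np.r_[np.c_[poly,np.zeros(len(poly))],np.c_[poly,np.full(len(poly),h)]]
CART=[prism([(-.065,-.03),(.065,-.03),(.065,.03),(-.065,.03)],.06)]
BAY=[prism([(.065,-.045),(.077,-.045),(.077,.045),(.065,.045)],.064)]
for s in(1,-1):
    BAY+=[prism([(.015,s*.033),(.065,s*.033),(.065,s*.045),(.015,s*.045)],.05),
          prism([(.015,s*.033),(-.002,s*.040),(-.002,s*.050),(.015,s*.045)],.05)]
def place(parts,q):
    c,s=np.cos(q[2]),np.sin(q[2]); R=np.array([[c,-s,0],[s,c,0],[0,0,1]])
    return [a@R.T+[q[0],q[1],0] for a in parts]
def render(p,parts,q,roi):
    x0,y0,x1,y1=roi; im=np.zeros(((y1-y0)*S,(x1-x0)*S),np.uint8)
    for a in place(parts,q):
        uv=(proj(p,a)-[x0,y0]+.5)*S
        cv2.fillConvexPoly(im,cv2.convexHull((uv*16).round().astype(np.int32)),255,shift=4)
    return cv2.resize(im,(x1-x0,y1-y0),interpolation=cv2.INTER_AREA)/255.
def fit(obs,parts,q0):
    def cost(q):
        t=0
        for p,m,roi in obs:
            r=render(p,parts,q,roi); mm=m[roi[1]:roi[3],roi[0]:roi[2]]
            t+=np.abs(r-mm).sum()/mm.sum()
        return t
    best=min((minimize(cost,[q0[0],q0[1],a],method='Nelder-Mead',options=dict(initial_simplex=np.array([[0,0,0],[.01,0,0],[0,.01,0],[0,0,.08]])+[q0[0],q0[1],a],xatol=1e-4,fatol=1e-4)) for a in(q0[2]-.1,q0[2]+.1)),key=lambda r:r.fun)
    return best.x,best.fun
def roi(m):
    ys,xs=np.nonzero(m); return [max(xs.min()-15,0),max(ys.min()-15,0),min(xs.max()+15,560),min(ys.max()+15,420)]
E
python3 - <<'E'
from fit import *
P=shot('top'),shot('scene')
M={k:[masks_of(p,k) for p in P] for k in('carton_a','bay')}
big=cv2.resize(cv2.cvtColor(P[0]['color'],cv2.COLOR_RGB2BGR)[110:260,150:450],None,fx=2.6,fy=2.6,interpolation=cv2.INTER_CUBIC)
for k,parts in(('bay',BAY),('carton_a',CART)):
  for m in M[k][0]:
    ys,xs=np.nonzero(m['mask']); w=toplane(P[0],[xs.mean(),ys.mean()],.04)[0]
    for use in((0,),(1,),(0,1)):
      obs=[]
      for i in use:
        if i==0: mm=m['mask']
        else:
          c=proj(P[1],np.array([[w[0],w[1],.03]]))[0]
          mm=min((x['mask'] for x in M[k][1]),key=lambda z:np.hypot(*(np.argwhere(z)[:,::-1].mean(0)-c)))
        obs.append((P[i],mm.astype(float),roi(mm)))
      q,f=fit(obs,parts,[w[0],w[1],0]); print(k,np.round(m['bbox'][:2]),use,q.round(4),round(f,3))
    for a in place(parts,q):
      n=len(a)//2
      for z in(a[:n],a[n:]):
        cv2.polylines(big,[(((proj(P[0],z)-[150,110]+.5)*2.6)).round().astype(np.int32)],True,(255,0,0) if z is not a and (z[0,2]>0) else (0,255,0),1)
cv2.imwrite('pics/fit.png',big)
E
```

```text
bay [316. 169.] (0,) [ 0.6924 -0.0864  0.0119] 1.2
bay [316. 169.] (1,) [ 0.6262 -0.0879  0.067 ] 0.069
bay [316. 169.] (0, 1) [ 0.6272 -0.0855  0.024 ] 0.18
carton_a [390. 179.] (0,) [ 0.6218 -0.282   0.2107] 0.047
carton_a [390. 179.] (1,) [ 0.6188 -0.2824  0.245 ] 0.039
carton_a [390. 179.] (0, 1) [ 0.6204 -0.2825  0.2169] 0.104
carton_a [177. 172.] (0,) [0.6152 0.2681 0.0726] 0.033
carton_a [177. 172.] (1,) [0.6125 0.2684 0.0551] 0.026
carton_a [177. 172.] (0, 1) [0.6137 0.2679 0.0668] 0.079
carton_a [170. 256.] (0,) [ 0.4186  0.2545 -0.5253] 0.07
carton_a [170. 256.] (1,) [ 0.4165  0.2526 -0.5205] 0.035
carton_a [170. 256.] (0, 1) [ 0.4167  0.254  -0.5204] 0.129
carton_a [252. 165.] (0,) [ 0.6408  0.0831 -0.1463] 0.045
carton_a [252. 165.] (1,) [ 0.6384  0.0821 -0.1574] 0.033
carton_a [252. 165.] (0, 1) [ 0.6397  0.0826 -0.1521] 0.095
```

View pics/fit.png

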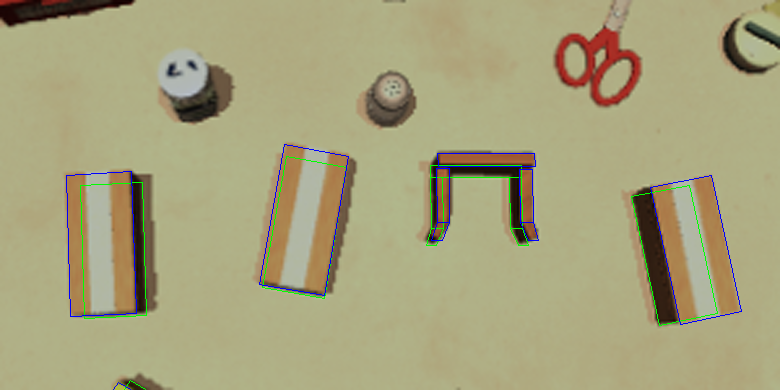

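The outlines sit well on the cartons at crop (110,245), (304,220) and (690,250), and on the bay at (485,195). Right carton first.

```bash
cat > plan.py <<'E'
from h import *
from scipy.spatial.transform import Rotation as R, Slerp
def Rt(yaw,tilt=0): # tool x along yaw, pointing down; tilt>0 lifts near end
    return R.from_euler('z',yaw)*R.from_euler('y',tilt)*R.from_euler('x',np.pi)
def plan(segs,start=None):
    s=status.read_state(); p,r=(np.array(s['tool_pos']),R.from_rotvec(s['tcp_rot'])) if start is None else start
    for pos,yaw,n in segs:
        tgt=Rt(yaw); pos=np.array(pos,float)
        rs=Slerp([0,1],R.concatenate([r,tgt]))(np.linspace(0,1,n+1)); ps=np.linspace(p,pos,n+1)
        print('->',pos.round(4),yaw)
        for i in range(n):
            t=(rs[i].inv()*rs[i+1]).as_rotvec(degrees=True); d=rs[i].inv().apply(ps[i+1]-ps[i])
            print(t.round(1).tolist(),d.round(4).tolist())
        p,r=pos,tgt
def on(c,xc,z): return [c[0]+xc*np.cos(c[2]),c[1]+xc*np.sin(c[2]),z]
A=(.6204,-.2825,.217); B=(.6137,.268,.067); C=(.6397,.0826,-.152); BAYP=(.627,-.0855,.03)
E
python3 - <<'E'
from plan import *
a=on(A,-.042,.15); plan([(a,A[2],16),(on(A,-.042,.017),A[2],4)])
E
```

```text
-> [ 0.5794 -0.2915  0.15  ] 0.217
[0.0, -0.0, 0.3] [0.029, -0.0139, 0.0051]
[0.0, -0.0, 0.3] [0.0289, -0.014, 0.0051]
[0.0, -0.0, 0.3] [0.0289, -0.0142, 0.0051]
[0.0, -0.0, 0.3] [0.0288, -0.0144, 0.0051]
[0.0, -0.0, 0.3] [0.0287, -0.0145, 0.0051]
[0.0, -0.0, 0.3] [0.0286, -0.0147, 0.0051]
[0.0, -0.0, 0.3] [0.0285, -0.0149, 0.0051]
[0.0, -0.0, 0.3] [0.0285, -0.015, 0.0051]
[0.0, -0.0, 0.3] [0.0284, -0.0152, 0.0051]
[0.0, -0.0, 0.3] [0.0283, -0.0153, 0.0051]
[0.0, -0.0, 0.3] [0.0282, -0.0155, 0.0051]
[0.0, -0.0, 0.3] [0.0281, -0.0156, 0.0051]
[0.0, -0.0, 0.3] [0.028, -0.0158, 0.0051]
[0.0, -0.0, 0.3] [0.0279, -0.016, 0.0051]
[0.0, -0.0, 0.3] [0.0278, -0.0161, 0.0051]
[0.0, -0.0, 0.3] [0.0277, -0.0163, 0.0051]
-> [ 0.5794 -0.2915  0.017 ] 0.217
[0.0, 0.0, 0.0] [0.0, -0.0, 0.0332]
[0.0, 0.0, 0.0] [0.0, -0.0, 0.0332]
[0.0, 0.0, 0.0] [0.0, -0.0, 0.0332]
[0.0, 0.0, 0.0] [0.0, -0.0, 0.0332]
```

Request:
drive_tool([
  [0,0,0.3,0.029,-0.014,0.005,1],
  [0,0,0.3,0.029,-0.014,0.005,1],
  [0,0,0.3,0.029,-0.014,0.005,1],
  [0,0,0.3,0.029,-0.0145,0.005,1],
  [0,0,0.3,0.0285,-0.0145,0.005,1],
  [0,0,0.3,0.0285,-0.015,0.005,1],
  [0,0,0.3,0.0285,-0.015,0.005,1],
  [0,0,0.3,0.0285,-0.015,0.005,1],
])

```text
time: 1.47
tool_pos: [0.3923, -0.4657, 0.1913]
tcp_rot: [3.114, 0.414, 0.0]
wrist_force: [0.3, 0.2, 0.3]
width: 0.999
grip_force: 0.0
```

Request:
drive_tool([
  [0,0,0.3,0.0285,-0.015,0.005,1],
  [0,0,0.3,0.028,-0.0155,0.005,1],
  [0,0,0.3,0.028,-0.0155,0.005,1],
  [0,0,0.3,0.028,-0.0155,0.005,1],
  [0,0,0.3,0.028,-0.016,0.005,1],
  [0,0,0.3,0.028,-0.016,0.005,1],
  [0,0,0.3,0.028,-0.016,0.005,1],
  [0,0,0.3,0.0275,-0.016,0.005,1],
])

```text
time: 2.13
tool_pos: [0.5791, -0.2891, 0.1513]
tcp_rot: [3.122, 0.349, 0.001]
wrist_force: [0.3, -0.6, 1.0]
width: 1.001
grip_force: 0.0
```

Request:
drive_tool([
  [0,0,0,0,0,0,1],
  [0,0,0,0,0,0,1],
  [0,0,0,0,0,0,1],
])

```text
time: 2.38
tool_pos: [0.5777, -0.2905, 0.1512]
tcp_rot: [3.122, 0.351, -0.001]
wrist_force: [0.6, -0.3, -0.1]
width: 1.001
grip_force: 0.0
```

```bash
python3 - <<'E'
from plan import *
plan([(on(A,-.042,.017),A[2],5)])
E
```

```text
-> [ 0.5794 -0.2915  0.017 ] 0.217
[0.0, 0.0, 0.1] [0.0003, 0.0003, 0.0268]
[0.0, 0.0, 0.1] [0.0003, 0.0003, 0.0268]
[0.0, 0.0, 0.1] [0.0003, 0.0003, 0.0268]
[0.0, 0.0, 0.1] [0.0003, 0.0003, 0.0268]
[0.0, 0.0, 0.1] [0.0003, 0.0003, 0.0268]
```

Request:
drive_tool([
  [0,0,0,0.0005,0,0.027,1],
  [0,0,0,0,0,0.027,1],
  [0,0,0.2,0.0005,0,0.027,1],
  [0,0,0,0,0,0.027,1],
  [0,0,0,0,0,0.026,1],
  [0,0,0,0,0,0,1],
])

```text
time: 2.88
tool_pos: [0.5735, -0.2893, 0.0115]
tcp_rot: [-3.117, -0.34, 0.014]
wrist_force: [-1.2, 0.8, -1.2]
width: 1.003
grip_force: 0.0
```

Request:
drive_tool([
  [0,0,0,0,0,0,0.3],
  [0,0,0,0,0,0,0.3],
  [0,0,0,0,0,0,0.3],
  [0,0,0,0,0,0,0.3],
  [0,0,0,0,0,0,0.3],
  [0,0,0,0,0,0,0.3],
], force=35)

```text
time: 3.38
tool_pos: [0.5798, -0.2914, 0.0196]
tcp_rot: [3.12, 0.344, 0.003]
wrist_force: [-3.8, -2.6, 5.8]
width: 0.7
grip_force: 41.5
```

Request:
drive_tool([
  [0,0,0,0,0,0,0.3],
  [0,0,0,0,0,0,0.3],
])

```text
time: 3.55
tool_pos: [0.5798, -0.2914, 0.0195]
tcp_rot: [3.121, 0.344, 0.003]
wrist_force: [-3.0, -2.2, 6.4]
width: 0.699
grip_force: 41.5
```

Request:
drive_tool([
  [0,-1,0,0.0005,0,-0.002,0.3],
  [0,-1,0,0.0005,0,-0.002,0.3],
  [0,-1,0,0,0,-0.002,0.3],
  [0,-1,0,0.0005,0,-0.002,0.3],
  [0,0,0,0,0,0,0.3],
  [0,0,0,0,0,0,0.3],
  [0,0,0,0,0,0,0.3],
])

```text
time: 4.13
tool_pos: [0.5816, -0.2905, 0.0259]
tcp_rot: [3.112, 0.343, -0.106]
wrist_force: [-1.9, -4.4, 3.2]
width: 0.696
grip_force: 41.1
```

Request:
drive_tool([
  [0,0,0,0,0,0,0.3],
  [0,0,0,0,0,0,0.3],
  [0,0,0,0,0,0,0.3],
])

```text
time: 4.38
tool_pos: [0.5813, -0.2903, 0.0255]
tcp_rot: [3.112, 0.342, -0.106]
wrist_force: [-0.5, -3.4, -0.5]
width: 0.702
grip_force: 41.0
```

Request:
drive_tool([
  [0,0,0,0,0,0,0.3],
])

```text
time: 4.47
tool_pos: [0.5812, -0.2902, 0.0254]
tcp_rot: [3.113, 0.342, -0.106]
wrist_force: [-1.0, -4.2, 1.1]
width: 0.698
grip_force: 41.1
```

Request:
drive_tool([
  [0,0,0,0,0,0,0.3],
])

```text
time: 4.55
tool_pos: [0.5813, -0.2902, 0.0254]
tcp_rot: [3.113, 0.342, -0.107]
wrist_force: [-0.8, -4.1, 1.3]
width: 0.695
grip_force: 41.1
```

Request:
drive_tool([
  [0,0,0,0,0,-0.001,0.3],
  [0,0,0,0,0,0,0.3],
  [0,0,0,0,0,0,0.3],
])

```text
time: 4.8
tool_pos: [0.5806, -0.2891, 0.0257]
tcp_rot: [3.114, 0.344, -0.109]
wrist_force: [0.8, -2.7, -1.7]
width: 0.7
grip_force: 40.8
```

Request:
drive_tool([
  [0,0,0,0,0,-0.001,0.3],
  [0,0,0,0,0,0,0.3],
  [0,0,0,0,0,0,0.3],
])

```text
time: 5.05
tool_pos: [0.5797, -0.2886, 0.0262]
tcp_rot: [3.115, 0.344, -0.112]
wrist_force: [0.3, 0.2, -3.9]
width: 0.695
grip_force: 40.5
```

Request:
drive_tool([
  [0,0,0,0,0,0,0.3],
])

```text
time: 5.13
tool_pos: [0.5797, -0.2887, 0.0263]
tcp_rot: [3.115, 0.344, -0.112]
wrist_force: [0.3, 1.5, -5.2]
width: 0.699
grip_force: 40.4
```

Request:
drive_tool([
  [0,0,0,0,0,0,0.3],
])

```text
time: 5.22
tool_pos: [0.5798, -0.2887, 0.0263]
tcp_rot: [3.115, 0.344, -0.112]
wrist_force: [0.1, 1.1, -5.3]
width: 0.696
grip_force: 40.4
```

Request:
drive_tool([
  [0,0,0,0,0,0,0.3],
])

```text
time: 5.3
tool_pos: [0.5797, -0.2889, 0.0264]
tcp_rot: [3.115, 0.344, -0.112]
wrist_force: [-0.9, 1.6, -5.2]
width: 0.7
grip_force: 40.4
```

The wrist carries 5.2 N at the tipped end, which an empty carton (at most 1.8 N) cannot give, so the right carton is the full one. Setting it down.

Request:
drive_tool([
  [0,1,0,0,0,0.002,0.3],
  [0,1,0,-0.0005,0,0.002,0.3],
  [0,1,0,0,0,0.002,0.3],
  [0,1,0,-0.0005,0,0.002,0.3],
  [0,0,0,0,0,0,0.3],
  [0,0,0,0,0,0,0.3],
])

```text
time: 5.8
tool_pos: [0.5789, -0.2903, 0.0195]
tcp_rot: [-3.123, -0.343, 0.0]
wrist_force: [-0.3, 1.0, -3.4]
width: 0.699
grip_force: 40.6
```

Request:
drive_tool([
  [0,0,0,0,0,0,0.3],
  [0,0,0,0,0,0,0.3],
])

```text
time: 5.97
tool_pos: [0.5789, -0.2903, 0.0195]
tcp_rot: [-3.123, -0.344, 0.002]
wrist_force: [-2.3, 1.4, -0.1]
width: 0.698
grip_force: 40.9
```

```bash
python3 - <<'E'
from plan import *
A=(.6204,-.2825,.217)
s=status.read_state();p=np.array(s['tool_pos']);z=p[2]
plan([(on((.53,-.255,.12),-.042,z),.12,8),(on((.53,-.0885,.03),-.042,z),.03,10)])
E
```

```text
-> [ 0.4883 -0.26    0.0195] 0.12
[-0.0, 0.0, 0.7] [-0.0102, -0.0062, 0.0]
[-0.0, 0.0, 0.7] [-0.0103, -0.006, 0.0]
[-0.0, 0.0, 0.7] [-0.0104, -0.0059, 0.0]
[-0.0, 0.0, 0.7] [-0.0105, -0.0058, 0.0]
[-0.0, 0.0, 0.7] [-0.0105, -0.0056, 0.0]
[-0.0, 0.0, 0.7] [-0.0106, -0.0055, 0.0]
[-0.0, 0.0, 0.7] [-0.0107, -0.0054, 0.0]
[-0.0, 0.0, 0.7] [-0.0107, -0.0052, 0.0]
-> [ 0.488  -0.0898  0.0195] 0.03
[0.0, -0.0, 0.5] [0.002, -0.0169, -0.0]
[-0.0, -0.0, 0.5] [0.0019, -0.0169, -0.0]
[-0.0, -0.0, 0.5] [0.0017, -0.0169, -0.0]
[0.0, -0.0, 0.5] [0.0016, -0.017, -0.0]
[-0.0, -0.0, 0.5] [0.0014, -0.017, -0.0]
[0.0, -0.0, 0.5] [0.0012, -0.017, -0.0]
[-0.0, -0.0, 0.5] [0.0011, -0.017, -0.0]
[0.0, -0.0, 0.5] [0.0009, -0.017, -0.0]
[-0.0, -0.0, 0.5] [0.0008, -0.017, -0.0]
[0.0, -0.0, 0.5] [0.0006, -0.017, -0.0]
```

Request:
drive_tool([
  [0,0,0.7,-0.01,-0.006,0,0.3],
  [0,0,0.7,-0.01,-0.006,0,0.3],
  [0,0,0.7,-0.0105,-0.006,0,0.3],
  [0,0,0.7,-0.0105,-0.006,0,0.3],
  [0,0,0.7,-0.0105,-0.0055,0,0.3],
  [0,0,0.7,-0.0105,-0.0055,0,0.3],
  [0,0,0.7,-0.011,-0.0055,0,0.3],
  [0,0,0.7,-0.011,-0.005,0,0.3],
], force=50)

```text
time: 6.63
tool_pos: [0.4892, -0.2605, 0.0196]
tcp_rot: [3.134, 0.191, 0.003]
wrist_force: [1.9, -0.3, -4.2]
width: 0.694
grip_force: 56.9
```

Request:
drive_tool([
  [0,0,0.3,0.001,-0.0105,0,0.3],
  [0,0,0.3,0.001,-0.0105,0,0.3],
  [0,0,0.3,0.001,-0.0105,0,0.3],
  [0,0,0.3,0.001,-0.0105,0,0.3],
  [0,0,0.3,0.001,-0.0105,0,0.3],
  [0,0,0.3,0.001,-0.0105,0,0.3],
  [0,0,0.3,0.001,-0.0105,0,0.3],
  [0,0,0.3,0.001,-0.0105,0,0.3],
])

```text
time: 7.3
tool_pos: [0.4884, -0.1747, 0.0195]
tcp_rot: [3.139, 0.126, 0.001]
wrist_force: [0.9, -2.9, -2.1]
width: 0.696
grip_force: 57.0
```

Request:
drive_tool([
  [0,0,0.3,0.001,-0.0105,0,0.3],
  [0,0,0.3,0.001,-0.0105,0,0.3],
  [0,0,0.3,0.001,-0.0105,0,0.3],
  [0,0,0.3,0.0005,-0.0105,0,0.3],
  [0,0,0.3,0.0005,-0.0105,0,0.3],
  [0,0,0.3,0.0005,-0.0105,0,0.3],
  [0,0,0.3,0.0005,-0.0105,0,0.3],
  [0,0,0.3,0.0005,-0.0105,0,0.3],
])

```text
time: 7.97
tool_pos: [0.4884, -0.0906, 0.0196]
tcp_rot: [3.141, 0.059, 0.001]
wrist_force: [-0.0, -4.1, -1.3]
width: 0.697
grip_force: 57.2
```

Request:
drive_tool([
  [0,0,0,0,0,0,0.3],
  [0,0,0,0,0,0,0.3],
  [0,0,0,0,0,0,0.3],
])

```text
time: 8.22
tool_pos: [0.4885, -0.09, 0.0196]
tcp_rot: [-3.139, -0.059, -0.0]
wrist_force: [1.2, 5.5, 2.8]
width: 0.7
grip_force: 57.6
```

```bash
python3 - <<'E'
from fit import *
P=shot('top','top1.png'),shot('scene','scene1.png')
m=masks_of(P[1],'bay')
for x in m[:2]:print('bay scene',x['score'],fit([(P[1],x['mask'].astype(float),roi(x['mask']))],BAY,[.627,-.0855,.03]))
for x in masks_of(P[0],'bay')[:2]: print('bay top',x['score'],fit([(P[0],x['mask'].astype(float),roi(x['mask']))],BAY,[.627,-.0855,.03]))
for i in (0,1):
  for x in masks_of(P[i],'carton_a'):
    ys,xs=np.nonzero(x['mask']); w=toplane(P[i],[xs.mean(),ys.mean()],.04)[0]
    print(i,round(x['score'],2),w.round(3),*fit([(P[i],x['mask'].astype(float),roi(x['mask']))],CART,[w[0],w[1],0]))
a,b=cv2.imread('pics/top1.png')[140:260,240:400],cv2.imread('pics/scene1.png')[110:260,220:420]
cv2.imwrite('pics/c1.png',np.hstack([cv2.resize(a,(400,300),interpolation=2),cv2.resize(b,(400,300),interpolation=2)]))
E
```

```text
bay scene 0.79 (array([ 0.62559053, -0.0871284 ,  0.04512526]), np.float64(0.07055840087514295))
bay scene 0.3 (array([ 0.717 , -0.1855, -0.31  ]), np.float64(1.0))
bay top 0.8 (array([ 0.62776979, -0.08488452,  0.00618911]), np.float64(0.08231019928407331))
bay top 0.4 (array([ 0.627 , -0.0855, -0.07  ]), np.float64(1.0))
0 0.94 [0.615 0.267 0.04 ] [0.61521963 0.26827335 0.07822369] 0.027453355660859137
0 0.81 [ 0.56  -0.082  0.04 ] [ 0.59983492 -0.08358195  0.11012587] 0.8382277332526841
0 0.59 [0.641 0.083 0.04 ] [ 0.6403861   0.0830837  -0.13579699] 0.07974345426793472
1 0.96 [ 0.528 -0.068  0.04 ] [ 0.52773191 -0.09015621  0.04546221] 0.31775796613061463
1 0.9 [0.63  0.096 0.04 ] [ 0.63855163  0.08254018 -0.16737981] 0.037820075026477024
1 0.78 [0.605 0.279 0.04 ] [0.61273415 0.26844282 0.07254458] 0.02394480755265069
1 0.55 [0.41  0.263 0.04 ] [ 0.41659123  0.25156244 -0.53117657] 0.05319936313954989
```

View pics/c1.png

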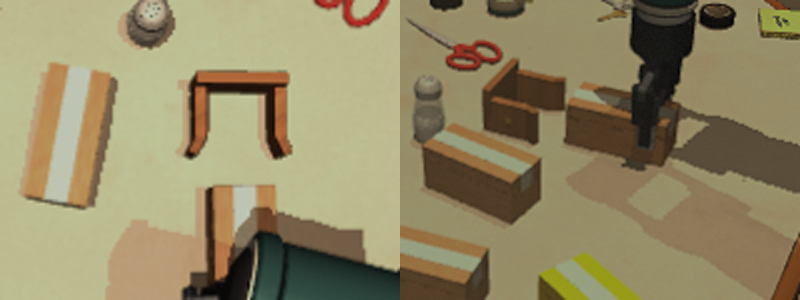

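```bash
python3 - <<'E'
from fit import *
P=shot('top'); P2=shot('scene')
for x in masks_of(P,'carton_a'):
    ys,xs=np.nonzero(x['mask']); w=toplane(P,[xs.mean(),ys.mean()],.04)[0]
    if abs(w[1]+.085)<.05:
        for b in (220,224):
            m=x['mask']; r=roi(m); r[3]=b; print(x['score'],m.sum(),b,[fit([(P,m.astype(float),r)],CART,[.53,-.09,a]) for a in(.03,)])
c=P['color'].astype(int)
for row in (186,190,194): print(row,[tuple(v) for v in c[row,316:356:1,:2]])
hsv=cv2.cvtColor(P['color'],cv2.COLOR_RGB2HSV)
for i,(p,) in enumerate(((P,),(P2,))):
    m=[x['mask'] for x in masks_of(p,'bay')[:1]][0]
    for thr in (0,):
        r=roi(m); g=np.full(m.shape,cv2.GC_BGD,np.uint8); d=cv2.dilate(m.astype(np.uint8),np.ones((5,5)))
        g[d>0]=cv2.GC_PR_BGD; g[m]=cv2.GC_PR_FGD
        cv2.grabCut(p['color'].copy(),g,None,np.zeros((1,65)),np.zeros((1,65)),4,cv2.GC_INIT_WITH_MASK)
        mm=((g==1)|(g==3)).astype(float); print('bay gc',i,mm.sum(),m.sum(),fit([(p,mm,r)],BAY,[.627,-.0855,.03]))
E
```

```text
186 [(np.int64(87), np.int64(63)), (np.int64(40), np.int64(24)), (np.int64(151), np.int64(88)), (np.int64(163), np.int64(95)), (np.int64(160), np.int64(93)), (np.int64(163), np.int64(95)), (np.int64(117), np.int64(72)), (np.int64(117), np.int64(93)), (np.int64(180), np.int64(180)), (np.int64(189), np.int64(191)), (np.int64(189), np.int64(191)), (np.int64(188), np.int64(191)), (np.int64(189), np.int64(191)), (np.int64(189), np.int64(191)), (np.int64(189), np.int64(190)), (np.int64(189), np.int64(190)), (np.int64(189), np.int64(191)), (np.int64(189), np.int64(191)), (np.int64(189), np.int64(191)), (np.int64(189), np.int64(191)), (np.int64(189), np.int64(191)), (np.int64(189), np.int64(190)), (np.int64(188), np.int64(191)), (np.int64(189), np.int64(191)), (np.int64(189), np.int64(191)), (np.int64(189), np.int64(191)), (np.int64(188), np.int64(191)), (np.int64(186), np.int64(162)), (np.int64(186), np.int64(159)), (np.int64(186), np.int64(160)), (np.int64(74), np.int64(54)), (np.int64(37), np.int64(22)), (np.int64(38), np.int64(21)), (np.int64(33), np.int64(18)), (np.int64(168), np.int64(
[... 2204 characters left out ...]
t64(189), np.int64(189)), (np.int64(189), np.int64(190)), (np.int64(189), np.int64(190)), (np.int64(186), np.int64(161)), (np.int64(186), np.int64(157)), (np.int64(186), np.int64(158)), (np.int64(113), np.int64(88)), (np.int64(41), np.int64(25)), (np.int64(39), np.int64(22)), (np.int64(39), np.int64(22)), (np.int64(147), np.int64(85)), (np.int64(177), np.int64(105)), (np.int64(172), np.int64(101)), (np.int64(162), np.int64(95)), (np.int64(144), np.int64(106)), (np.int64(188), np.int64(188))]
bay gc 0 786.0 748 (array([ 0.62853387, -0.08506661,  0.00434379]), np.float64(0.07383126278501223))
bay gc 1 1168.0 1126 (array([ 0.62700019, -0.08724746,  0.02546702]), np.float64(0.06869124362073596))
```

```bash
python3 - <<'E'
from fit import *
P=shot('top'); c=P['color'].astype(int)
for row in (216,220,224): print(row,[f"{v[0]}/{v[2]}" for v in c[row,320:356]])
print('col330',[f"{v[0]}/{v[2]}" for v in c[205:222,330]],'col346',[f"{v[0]}/{v[2]}" for v in c[205:222,346]])
for r,l in ((183,0),(186,0),(190,0),(194,0),(198,0)):
    def edge(lo,hi,thr=90): # subpixel crossing of red channel
        v=c[r,:,0]; 
        for x in range(lo,hi):
            if (v[x]-thr)*(v[x+1]-thr)<0: return x+(thr-v[x])/(v[x+1]-v[x])
    lo=edge(315,320); ri=edge(348,352); print(r,lo,ri, toplane(P,[lo,r],.05)[0].round(4),toplane(P,[ri,r],.05)[0].round(4))
E
```

```text
216 ['186/122', '186/121', '99/59', '51/22', '47/19', '104/42', '174/77', '184/81', '183/79', '184/81', '184/81', '184/84', '184/80', '186/122', '189/172', '189/180', '190/180', '190/177', '189/173', '189/175', '190/177', '190/178', '188/155', '184/86', '184/79', '184/79', '184/79', '185/84', '184/81', '184/80', '185/94', '189/147', '188/143', '188/143', '188/145', '189/146']
220 ['185/119', '186/120', '95/56', '50/20', '50/19', '76/30', '171/74', '184/81', '184/81', '184/83', '184/84', '185/86', '184/83', '185/105', '189/170', '190/175', '190/175', '189/176', '189/178', '189/178', '190/177', '190/177', '190/178', '185/95', '184/86', '184/83', '183/79', '183/80', '183/79', '184/83', '173/79', '188/145', '188/145', '188/144', '189/146', '189/146']
224 ['186/117', '186/118', '126/74', '64/29', '68/25', '68/28', '170/72', '184/81', '184/81', '184/81', '184/81', '184/83', '184/84', '185/105', '189/173', '190/179', '189/178', '190/179', '189/177', '190/178', '178/165', '138/100', '132/91', '113/48', '112/43', '104/40', '101/39', '103/39', '105/40', '183/85', '184/83', '172/129', '172/128', '173/130', '189/146', '189/146']
col330 ['189/147', '189/148', '189/147', '189/148', '188/148', '189/146', '189/146', '189/146', '180/133', '160/77', '184/80', '184/81', '184/81', '184/83', '185/85', '184/84', '184/83'] col346 ['189/145', '188/144', '188/146', '188/145', '188/143', '189/143', '189/143', '188/143', '184/130', '172/79', '184/79', '184/79', '184/79', '184/80', '183/79', '183/79', '183/79']
183 315.5633802816901 349.39694656488547 [ 0.6697 -0.0353  0.05  ] [ 0.6717 -0.1177  0.05  ]
186 315.95522388059703 349.41984732824426 [ 0.6624 -0.0363  0.05  ] [ 0.6644 -0.1178  0.05  ]
190 315.7647058823529 349.45454545454544 [ 0.6527 -0.036   0.05  ] [ 0.6546 -0.1179  0.05  ]
194 315.7738095238095 349.4672897196262 [ 0.643  -0.0361  0.05  ] [ 0.6449 -0.118   0.05  ]
198 None 351.63157894736844 [nan nan nan] [ 0.6353 -0.1234  0.05  ]
```

```bash
python3 - <<'E'
from plan import *
P=shot('top'); print(toplane(P,[[337.95,218],[325.5,218],[350.4,218],[338,213.8]],.06).round(4)); s=status.read_state(); print(s['tool_pos'],R.from_rotvec(s['tcp_rot']).as_matrix()[:2,0],s['wrist_force'])
E
```

```text
[[ 0.5855 -0.0887  0.06  ]
 [ 0.5849 -0.0589  0.06  ]
 [ 0.5861 -0.1187  0.06  ]
 [ 0.5955 -0.0888  0.06  ]]
[ 0.48850881 -0.09093745  0.01955464] [0.9993218  0.03682173] [-0.04726362  4.81015847  3.43768751]
```

Request:
drive_tool([
  [0,0,0.3,0.003,-0.001,0,0.3],
  [0,0,0.3,0.003,-0.001,0,0.3],
  [0,0,0.3,0.003,-0.001,0,0.3],
  [0,0,0.2,0.003,-0.001,0,0.3],
  [0,0,0,0.003,-0.0005,0,0.3],
  [0,0,0,0.003,0,0,0.3],
  [0,0,0,0.002,0,0,0.3],
  [0,0,0,0,0,0,0.3],
])

```text
time: 9.53
tool_pos: [0.506, -0.087, 0.0195]
tcp_rot: [3.141, 0.029, -0.007]
wrist_force: [-8.0, 0.1, 10.7]
width: 0.696
grip_force: 58.6
```

```bash
cat > chk.py <<'E'
from plan import *
P=shot('top'); c=P['color'].astype(float); s=status.read_state()
print(s['tool_pos'],R.from_rotvec(s['tcp_rot']).as_matrix()[:2,0],s['wrist_force'])
def cross(v,lo,hi,thr):
    for x in range(lo,hi):
        if (v[x]-thr)*(v[x+1]-thr)<0: return x+(thr-v[x])/(v[x+1]-v[x])
    return np.nan
for r in range(206,222,2):
    l=cross(c[r,:,0],323,332,130); ri=cross(c[r,:,2],346,356,112)
    if l==l and ri==ri: print(r,round(l,2),round(ri,2),toplane(P,[[l,r],[ri,r]],.06)[:,:2].round(4).tolist(),toplane(P,[(l+ri)/2,r],.06)[0,:2].round(4))
v=c[190:225,330,2]; print('front',v.tolist())
E
python3 chk.py
```

```text
[ 0.50601279 -0.08699803  0.01951902] [0.9998161  0.01860801] [-9.15906915 -0.23301424  9.82443511]
208 324.56 349.49 [[0.6087, -0.0564], [0.61, -0.1163]] [ 0.6094 -0.0863]
210 324.56 349.48 [[0.6039, -0.0565], [0.6052, -0.1163]] [ 0.6046 -0.0863]
212 324.56 349.48 [[0.5992, -0.0565], [0.6004, -0.1164]] [ 0.5998 -0.0864]
214 324.56 349.46 [[0.5944, -0.0566], [0.5956, -0.1164]] [ 0.595  -0.0864]
216 324.56 349.47 [[0.5896, -0.0566], [0.5908, -0.1164]] [ 0.5902 -0.0865]
218 324.56 353.64 [[0.5849, -0.0567], [0.5863, -0.1265]] [ 0.5856 -0.0915]
front [148.0, 147.0, 147.0, 147.0, 147.0, 149.0, 150.0, 150.0, 149.0, 148.0, 149.0, 148.0, 148.0, 148.0, 149.0, 149.0, 138.0, 84.0, 85.0, 84.0, 87.0, 86.0, 88.0, 87.0, 86.0, 84.0, 84.0, 84.0, 85.0, 85.0, 85.0, 86.0, 86.0, 87.0, 86.0]
```

Request:
drive_tool([
  [0,0,0,0,0,-0.001,0.3],
  [0,0,0,0,0,-0.001,0.3],
  [0,0,0,0,0,0,0.3],
])

```text
time: 9.83
tool_pos: [0.5069, -0.0865, 0.0201]
tcp_rot: [-3.141, -0.029, 0.003]
wrist_force: [0.2, 0.5, -7.8]
width: 0.699
grip_force: 56.7
```

Request:
drive_tool([
  [0,0,0,0.003,0,0,0.3],
  [0,0,0,0.003,0,0,0.3],
  [0,0,0,0.003,0,0,0.3],
  [0,0,0,0.003,0,0,0.3],
  [0,0,0,0.003,0,0,0.3],
  [0,0,0,0.003,0,0,0.3],
])

```text
time: 10.33
tool_pos: [0.5266, -0.0861, 0.0212]
tcp_rot: [-3.141, -0.03, 0.0]
wrist_force: [-0.4, 0.8, -7.7]
width: 0.697
grip_force: 56.7
```

Request:
drive_tool([
  [0,0,0,0.002,0,0.0005,0.3],
  [0,0,0,0.003,0,0.0005,0.3],
  [0,0,0,0.003,0,0,0.3],
  [0,0,0,0.003,0,0,0.3],
  [0,0,0,0,0,0,0.3],
  [0,0,0,0,0,0,0.3],
])

```text
time: 10.83
tool_pos: [0.5374, -0.0859, 0.0203]
tcp_rot: [3.141, 0.03, 0.0]
wrist_force: [0.3, 0.7, -8.1]
width: 0.693
grip_force: 56.6
```

```bash
sed -i 's/range(206,222,2)/range(194,214,2)/;s/190:225/180:210/' chk.py; python3 chk.py
```

```text
[ 0.53706684 -0.08588417  0.02021648] [0.99982134 0.01889929] [ 0.41417756  0.41815179 -8.85540934]
194 324.21 354.52 [[0.6422, -0.0552], [0.6439, -0.1284]] [ 0.6431 -0.0917]
196 324.3 355.39 [[0.6374, -0.0555], [0.6392, -0.1305]] [ 0.6383 -0.0929]
202 324.31 354.3 [[0.6231, -0.0557], [0.6247, -0.1279]] [ 0.6238 -0.0917]
204 324.3 349.23 [[0.6183, -0.0557], [0.6196, -0.1157]] [ 0.6189 -0.0856]
206 324.3 350.68 [[0.6135, -0.0558], [0.6149, -0.1192]] [ 0.6142 -0.0874]
front [152.0, 151.0, 150.0, 150.0, 151.0, 151.0, 150.0, 151.0, 155.0, 153.0, 151.0, 150.0, 147.0, 126.0, 87.0, 86.0, 87.0, 88.0, 89.0, 89.0, 88.0, 87.0, 86.0, 87.0, 87.0, 87.0, 87.0, 88.0, 88.0, 89.0]
```

Request:
drive_tool([
  [0,0,0,0,0,0.0005,0.3],
  [0,0,0,0,0,0.0005,0.3],
  [0,0,0,0.003,0,0,0.3],
  [0,0,0,0.003,0,0,0.3],
  [0,0,0,0.003,0,0,0.3],
  [0,0,0,0.003,0,0,0.3],
  [0,0,0,0.003,0,0,0.3],
  [0,0,0,0,0,0,0.3],
])

```text
time: 11.55
tool_pos: [0.5534, -0.0858, 0.0196]
tcp_rot: [3.141, 0.03, 0.003]
wrist_force: [-1.5, 0.7, -1.6]
width: 0.694
grip_force: 57.2
```

Request:
drive_tool([
  [0,0,0,0.003,0,0,0.3],
  [0,0,0,0.003,0,0,0.3],
  [0,0,0,0.003,0,0,0.3],
  [0,0,0,0.003,0,0,0.3],
  [0,0,0,0.003,0,0,0.3],
  [0,0,0,0.003,0,0,0.3],
  [0,0,0,0,0,0,0.3],
  [0,0,0,0,0,0,0.3],
])

```text
time: 12.22
tool_pos: [0.5711, -0.0854, 0.0196]
tcp_rot: [3.141, 0.03, 0.002]
wrist_force: [-0.6, -0.9, -1.7]
width: 0.697
grip_force: 57.4
```

```bash
python3 chk.py
```

```text
[ 0.57107944 -0.08537187  0.01957423] [0.99982198 0.01878725] [-1.11823998 -0.34304367 -2.13775784]
front [89.0, 88.0, 89.0, 90.0, 91.0, 91.0, 90.0, 89.0, 90.0, 89.0, 89.0, 89.0, 90.0, 87.0, 64.0, 29.0, 13.0, 12.0, 13.0, 14.0, 15.0, 16.0, 16.0, 19.0, 19.0, 19.0, 20.0, 21.0, 20.0, 19.0]
```

Request:
drive_tool([
  [0,0,0,0.002,0,0,0.3],
  [0,0,0,0.002,0,0,0.3],
  [0,0,0,0.002,0,0,0.3],
  [0,0,0,0.002,0,0,0.3],
  [0,0,0,0.001,0,0,0.3],
  [0,0,0,0,0,0,0.3],
])

```text
time: 12.77
tool_pos: [0.5787, -0.0852, 0.0196]
tcp_rot: [3.141, 0.03, -0.002]
wrist_force: [-4.8, -0.3, 2.2]
width: 0.697
grip_force: 57.6
```

Request:
drive_tool([
  [0,0,0,0.001,0,0,0.3],
  [0,0,0,0,0,0,0.3],
  [0,0,0,0,0,0,0.3],
])

```text
time: 13.02
tool_pos: [0.5795, -0.0851, 0.0196]
tcp_rot: [3.141, 0.03, -0.002]
wrist_force: [-5.3, 0.2, 2.6]
width: 0.695
grip_force: 57.6
```

Request:
drive_tool([
  [0,0,0,0.001,0,0,0.3],
  [0,0,0,0,0,0,0.3],
  [0,0,0,0,0,0,0.3],
])

```text
time: 13.27
tool_pos: [0.5805, -0.0851, 0.0196]
tcp_rot: [3.141, 0.03, -0.002]
wrist_force: [-5.6, -0.9, 1.9]
width: 0.695
grip_force: 57.6
```

```bash
sed -i 's/180:210/165:200/' chk.py; python3 chk.py
```

```text
[ 0.58052809 -0.08514679  0.01958962] [0.99982162 0.01884617] [-5.18369956  0.31178298  3.37553416]
front [158.0, 158.0, 152.0, 81.0, 62.0, 61.0, 63.0, 61.0, 19.0, 14.0, 32.0, 89.0, 89.0, 89.0, 91.0, 91.0, 92.0, 91.0, 90.0, 90.0, 90.0, 90.0, 84.0, 48.0, 22.0, 14.0, 12.0, 13.0, 14.0, 16.0, 18.0, 18.0, 18.0, 20.0, 20.0]
```

Request:
drive_tool([
  [0,0,0,0.001,0,0,0.3],
  [0,0,0,0,0,0,0.3],
  [0,0,0,0.001,0,0,0.3],
  [0,0,0,0,0,0,0.3],
  [0,0,0,0,0,0,0.3],
])

```text
time: 13.73
tool_pos: [0.5825, -0.0851, 0.0195]
tcp_rot: [3.141, 0.03, -0.002]
wrist_force: [-5.8, 0.1, 3.1]
width: 0.693
grip_force: 57.6
```

Request:
drive_tool([
  [0,0,0,0.001,0,0,0.3],
  [0,0,0,0,0,0,0.3],
  [0,0,0,0,0,0,0.3],
])

```text
time: 13.98
tool_pos: [0.5835, -0.0851, 0.0196]
tcp_rot: [-3.141, -0.03, 0.002]
wrist_force: [-5.4, -0.5, 2.6]
width: 0.697
grip_force: 57.6
```

Request:
drive_tool([
  [0,0,0,0.001,0,0,0.3],
  [0,0,0,0,0,0,0.3],
  [0,0,0,0,0,0,0.3],
])

```text
time: 14.23
tool_pos: [0.5845, -0.0851, 0.0195]
tcp_rot: [-3.141, -0.03, 0.002]
wrist_force: [-5.7, 0.4, 2.6]
width: 0.698
grip_force: 57.6
```

Request:
drive_tool([
  [0,0,0,0.001,0,0,0.3],
  [0,0,0,0,0,0,0.3],
  [0,0,0,0,0,0,0.3],
])

```text
time: 14.48
tool_pos: [0.5855, -0.085, 0.0196]
tcp_rot: [3.141, 0.03, -0.002]
wrist_force: [-5.9, 0.3, 2.9]
width: 0.696
grip_force: 57.6
```

```bash
python3 chk.py
```

```text
[ 0.58549587 -0.08502949  0.01957882] [0.99982027 0.01891506] [-5.21594984 -0.28982249  2.76119813]
front [158.0, 158.0, 153.0, 81.0, 63.0, 62.0, 63.0, 60.0, 35.0, 90.0, 89.0, 89.0, 91.0, 92.0, 92.0, 91.0, 90.0, 90.0, 90.0, 84.0, 48.0, 22.0, 12.0, 12.0, 14.0, 16.0, 16.0, 19.0, 18.0, 20.0, 20.0, 21.0, 20.0, 20.0, 20.0]
```

Request:
drive_tool([
  [0,0,0,0.001,0,0,0.3],
  [0,0,0,0,0,0,0.3],
  [0,0,0,0,0,0,0.3],
])

```text
time: 14.78
tool_pos: [0.586, -0.085, 0.0196]
tcp_rot: [-3.141, -0.03, 0.004]
wrist_force: [-6.3, 0.1, 4.7]
width: 0.699
grip_force: 57.9
```

Request:
drive_tool([
  [0,0,0,0.001,0,0,0.3],
  [0,0,0,0,0,0,0.3],
  [0,0,0,0,0,0,0.3],
])

```text
time: 15.03
tool_pos: [0.5859, -0.085, 0.0196]
tcp_rot: [-3.141, -0.03, 0.007]
wrist_force: [-10.0, 0.5, 8.0]
width: 0.691
grip_force: 58.3
```

Request:
drive_tool([
  [0,0,0,-0.0005,0,-0.0005,0.3],
  [0,0,0,0,0,0,0.3],
  [0,0,0,0,0,0,1],
  [0,0,0,0,0,0,1],
  [0,0,0,0,0,0,1],
  [0,0,0,0,0,0,1],
  [0,0,0,0,0,0,1],
  [0,0,0,0,0,0,1],
])

```text
time: 15.7
tool_pos: [0.5882, -0.085, 0.02]
tcp_rot: [3.141, 0.03, 0.001]
wrist_force: [-0.4, 0.5, 0.2]
width: 1.0
grip_force: 0.0
```

Request:
drive_tool([
  [0,0,0,0,0,-0.01,1],
  [0,0,0,0,0,-0.02,1],
  [0,0,0,0,0,-0.03,1],
  [0,0,0,0,0,-0.03,1],
  [0,0,0,0,0,-0.03,1],
  [0,0,0,0,0,-0.03,1],
  [0,0,0,-0.03,0,-0.02,1],
  [0,0,0,-0.03,0,0,1],
])

```text
time: 16.37
tool_pos: [0.5319, -0.0869, 0.1969]
tcp_rot: [3.139, 0.03, 0.018]
wrist_force: [-0.3, -0.9, -0.1]
width: 0.999
grip_force: 0.0
```

Request:
drive_tool([
  [0,0,0,-0.03,0.03,0,1],
  [0,0,0,-0.01,0.04,0,1],
  [0,0,0,0,0.04,0,1],
  [0,0,0,0,0.04,0,1],
  [0,0,0,0,0.04,0,1],
  [0,0,0,0,0.04,0,1],
  [0,0,0,0,0.03,0,1],
  [0,0,0,0,0,0,1],
])

```text
time: 17.03
tool_pos: [0.493, -0.3521, 0.1909]
tcp_rot: [3.138, 0.023, 0.003]
wrist_force: [0.8, 0.3, -1.3]
width: 1.001
grip_force: 0.0
```

```bash
python3 - <<'E'
from fit import *
P=shot('top','t2.png'),shot('scene','s2.png')
for i in (0,1):
  for x in masks_of(P[i],'carton_a'):
    ys,xs=np.nonzero(x['mask']); w=toplane(P[i],[xs.mean(),ys.mean()],.04)[0]
    print(i,round(x['score'],2),*fit([(P[i],x['mask'].astype(float),roi(x['mask']))],CART,[w[0],w[1],0]))
a,b=cv2.imread('pics/t2.png')[140:260,240:400],cv2.imread('pics/s2.png')[110:260,220:420]
cv2.imwrite('pics/c2.png',np.hstack([cv2.resize(a,(400,300),interpolation=2),cv2.resize(b,(400,300),interpolation=2)]))
E
```

```text
0 0.93 [ 0.64137324  0.08247137 -0.14521638] 0.06502876599741693
0 0.91 [ 0.41866844  0.25308624 -0.52312745] 0.05874692662194052
0 0.9 [ 0.62816279 -0.08452953  0.0250537 ] 0.07075296576310774
0 0.56 [0.61496847 0.26820921 0.07651335] 0.04462506860993355
1 0.96 [ 0.63991583  0.08179209 -0.17102198] 0.05302032923542438
1 0.75 [0.61288252 0.26873278 0.07611256] 0.024132397913293753
1 0.65 [ 6.25388723e-01 -8.67545969e-02  4.94588477e-04] 0.24728983547441963
1 0.63 [ 0.41553128  0.25231843 -0.50025715] 0.03774056241713767
```

View pics/c2.png

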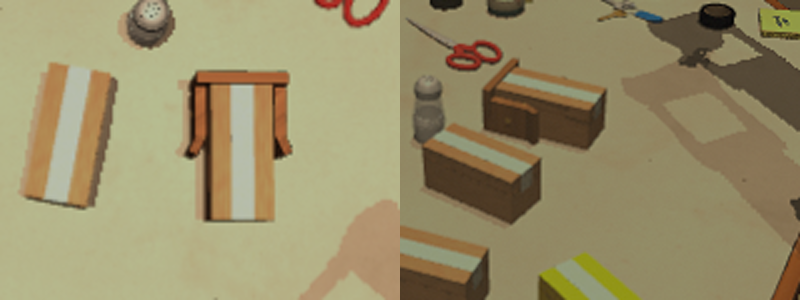

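The carton stands flat in the bay at crop (242,150), against the back wall and clear of both side walls. The other cartons have not moved and the robot is clear, so I am handing in.

```bash
python3 -c "
from workcell import workorder; print(workorder.finish_job())"
```

```text
the job is handed in; nothing more can be done
None
```

The right-hand carton is the full one, and it is home against the bay's back wall, released and handed in; I tipped only that carton, because its 5.2 N settled it, and while sliding it carried its full weight for about a second, roughly 1–2 mm up by the tool height.

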